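# Load a flanged dispensing barrel into its slotted holder

### The arm

A 6-joint arm with a two-finger parallel gripper is mounted at the origin on a cart in front of the work surface, level with it; the furniture and walls round the work are solid. World frame = base frame: x ahead of the robot, y to its left, z up, the work surface at z = 0. Lengths are in m, angles in rad, forces in N, time in s.
With the tool pointing down it reaches from about 0.3 to 0.775 m from the base axis. Payload 14.6 kg.
Tool frame: the origin (TCP) lies at the very end of the fingers, on their centre line; the grasp point (between the pads) lies 19 mm behind it; z points along the fingers, y is the line along which they close (so a half turn about z gives the same grasp; the last joint's range is limited). The gripper opens to 94 mm and grips with 3 to 60 N. Pads are 16 mm wide; open, the fingers measure 119 mm over their backs; the gripper's body (75 mm by 177 mm) begins 78 mm behind the grasp point.
Start: joints at [-1.263, 0.3, 1.521, -0, 1.321, -0.067], TCP at [0.201, -0.512, 0.205] pointing down, gripper open.
Joint ranges: [-3.03, 3.03], [-0.79, 2.21], [0.23, 2.52], [-1.04, 4.18], [0, 3.07], [-2.55, 2.55]. Speed limits (rad/s): [2.22, 2.22, 2.57, 3.14, 3.14, 3.14].

### API

Orientations are given as [roll, pitch, yaw] about the fixed x, y, z axes, in that order (R = Rz(yaw) Ry(pitch) Rx(roll)).
In Python, from station import ctrl, cams gives the robot as it stands. The module is installed in compiled form; this text tells all that it offers.
- The arm moves only by the tool arm_command, never from a script. Its argument "plan" is a list that holds one entry, the list of rows, each a list of 7 numbers: the shift along the tool's x, y, z in fractions of the full range, 1 being 750 mm, then the turn, a rotation vector about the tool's x, y, z in shares of 4 rad (1.0 is 4 rad), then the closure, from -1 (fully open) to 1 (shut). A call has 1 to 12 rows; each row is the pose to reach, as a shift and turn from the pose commanded when the call began, along the tool's axes at that moment; what a row does not reach only later rows make up. A row lasts 1/10 s, in which the tool goes at most 50 mm and 8.59 degrees, less where a joint would pass 70% of its speed; a pose out of reach is approached as far as the arm can. No shift or turn number may pass 1 either way. A call with a gripper value outside its range is refused whole. The fingers move at their own pace and stop on an object; "squeeze" is the grip in N (left out, the last holds). Time passes only in rows, so rows that repeat a pose let the fingers close. It gives the time, the measured TCP pose, the force, the opening and the grip force at its end, in the units of the state.
- ctrl.get_obs(): the state, without advancing time (a new reading comes with each control period).
- cams.camera(name): name is "scene" or "top" or "wrist"; returns (picture, depth): 420x560x3 uint8, blue, green, red; 420x560 float32, m along the optical axis (not along the pixel's ray), 0 where there is no reading.
- cams.camera_info(name): a dict with "fx", "fy", "cx", "cy" (pixels), "world_to_cam" (4x4, takes a point from world to camera coordinates). Camera axes: x right, y down, z forward; pixel columns grow to the right and rows downward; lengths in m; the calibration is good to about 2 mm. A picture is of the moment at which its call begins: read the wrist's pose just before it. camera_info takes no time and is no camera call; for the wrist camera it gives the pose at the moment of the call.
- ctrl.hand_in(): hands the job in; it is judged then, once.
The state is a dict: "time_s": time; "qpos": joint angles; "joint_vel": joint speeds; "tau": joint torques, N m; "ee_pos": TCP position; "eef_rot": TCP orientation; "force": force on the tool from outside, world axes, zero at the start; "moment": the same for the moment, N m; "grip_width": finger opening in m; "grip_force": force on a finger pad.
Only numpy, scipy, OpenCV 4.12 (cv2) and the standard library are available. Lean on these libraries where they do the work, as an engineer would, in place of code of your own. Each camera call takes 0.05 s, during which the arm holds its last target. There are 200 camera calls.

### The job

Take the dispensing barrel with the blue cap out of the parking rack and slide it, upright, sideways into the slot of the aluminium holder so that its white flange runs between the plate and the blue lips, and press it gently past the spring balls until it is fully home against the stop with the red pin pushed in. Where the stop stands inside the slot differs each time, so find it by feel with a gentle push (some 10 N is plenty): the contact forces of the holder on the barrel must never add up to more than 30 N. Let go of it there, and leave the barrel with the orange cap standing in the rack.

Things in the scene. Friction and masses are not known exactly. Their poses are not given: they have to be found in the camera images.
- barrel_blue: barrel to load, round about its z axis; origin at the nozzle tip (lowest point), z up along it. Upwards: nozzle 8 mm diameter to z 12 mm; clear barrel 24 mm diameter, 12 to 72; white flange 42 mm diameter, 72 to 78; blue ribbed cap 20 mm diameter (grip here), 78 to 122 mm. 40 to 85 g. At the start it hangs by its flange in a rack hole, nozzle tip 6 mm above the bench
- barrel_orange: a barrel of the same shape and size with an orange cap, hanging in the other rack hole; leave it there
- rack: fixed white block 70 (x) x 160 (y) x 78 mm high on a thin steel foot; origin at the centre of its underside. Two vertical through holes of 27 mm diameter at y = -40 and +40 mm of its own frame. A barrel must be raised by 75 mm to come out
- holder: fixed aluminium holder on a dark base 140 x 100 x 10 mm, all below z 110 mm; origin at the bench below the slot, own +x = the way a barrel is slid in. Its level plate (top face z 95 mm, 6 mm thick) has a slot 27 mm wide along y = 0, open to -x, from x -36 to +35 mm. On it, from x -36 mm on, two cheeks 45 mm apart and over them two blue lips 28 mm apart, z 104 to 107 mm: a groove for the flange
- slot_mouth (a point): point on the slot's centre line at the level of the plate's top face (z 95 mm), x = -36 mm of the holder, where the lips begin; axes as the holder's. In front of it, for 16 mm towards -x, slot and cheeks flare out as a funnel without lips. The groove between plate and lips is 9 mm high, the flange 6 mm
- slot_end (a point): point on the slot's centre line at plate top level, x = +35 mm of the holder: inner end of the slot. A black stop is clamped in the groove anywhere in a 24 mm range: home, the barrel's axis is 17 to 41 mm short of here. Two sprung steel balls in the cheeks, 6 mm in front of the home axis, stick out 2.5 mm: the flange's widest part needs about 3 N to pass; then the hard stop, a steep rise
- home_pin (a joint): the red sprung pin in the stop: 0 = out (4 mm proud of the stop), 0.004 m = pushed flush, as it is when the barrel is home; its spring is weak (under 1 N)

How it is judged:
On the way, in this order (a step that is already met when the one before it is completed fails the run):
1. the blue-capped barrel has been lifted clear of the rack (height (world z) of barrel_blue above 0.08 m and contact force between barrel_blue and rack below 0.05 N), for 0.1 s.
2. its flange is in the groove of the holder, the barrel upright in the slot (x of barrel_blue in the frame of holder between -0.035 and 0.025 m and y of barrel_blue in the frame of holder between -0.005 and 0.005 m and z of barrel_blue in the frame of holder between 0.019 and 0.029 m), for 0.1 s.
At the end, for the whole second after the job is handed in: The blue-capped barrel hangs released and at rest in the holder's slot, upright within 0.12 rad, its flange between plate and lips, pushed home so that the red pin is pressed in by more than 2.5 of its 4 mm; the orange-capped barrel still stands in its rack hole, moved less than 15 mm (value of joint home_pin above 0.0025 m and x of barrel_blue in the frame of holder between -0.01 and 0.022 m and y of barrel_blue in the frame of holder between -0.005 and 0.005 m and z of barrel_blue in the frame of holder between 0.019 and 0.029 m and angle between barrel_blue's own z axis and vertical below 0.12 rad and linear speed of barrel_blue below 0.02 m/s and angle between barrel_orange's own z axis and vertical below 0.15 rad and distance of barrel_orange from where it was at the start of the episode below 0.015 m); the robot touches nothing.
It fails at once if the contact forces between the barrel and the holder (sides, balls and stop) add up to more than 30 N (contact force between barrel_blue and holder above 30 N).
It fails at once if the orange-capped barrel is lifted or pushed out of its place (distance of barrel_orange from where it was at the start of the episode above 0.03 m).
It also fails if it takes over 51 s, if anything falls off the work surface, if the arm or the gripper's body presses on something with over 40 N, if the wrist force passes 120 N, or if a joint passes its speed limit or range.

## Working session

There is one attempt and no reset: what is moved stays moved. The work goes in short steps, Python scripts to look and compute and a tool call to move; the robot and the scene stay as the last step left them, time stands still between calls to the robot, and variables do not carry over. Pictures are saved under pics/ and viewed, at most 10 in all, crops included, and the job is handed in when it is done.

Besides the shell and the picture viewer there is one more tool, called after "Call:" as a command line: name --argument value ..., lists and objects as JSON in quotes. arm_command: Moves the arm, as the interface text tells. Its arguments: {"type":"object","properties":{"plan":{"type":"array"},"squeeze":{"type":"number"}},"required":["plan"]}

```bash
mkdir -p pics; python3 - <<'E'
from station import ctrl,cams
import cv2,numpy as np,pickle
o=ctrl.get_obs();print({k:np.round(v,3).tolist() for k,v in o.items()})
for n in("top","scene"):
    im,d=cams.camera(n);i=cams.camera_info(n);pickle.dump((im,d,i),open(n+".pkl","wb"));cv2.imwrite(f"pics/{n}0.png",im)
    print(n,{k:np.round(v,3).tolist() for k,v in i.items()})
E
```

```text
{'time_s': 0.0, 'qpos': [-1.263, 0.3, 1.522, -0.0, 1.321, -0.067], 'joint_vel': [0.001, 0.001, 0.0, 0.001, -0.003, 0.001], 'tau': [0.001, -53.18, -35.274, 0.071, 0.024, -0.0], 'ee_pos': [0.201, -0.512, 0.205], 'eef_rot': [-3.14, -0.0, 0.375], 'force': [-0.394, -0.102, -0.099], 'moment': [0.018, 0.039, 0.036], 'grip_force': 0.0, 'grip_width': 0.094}
top {'fx': 487.814, 'fy': 487.814, 'cx': 279.94, 'cy': 211.027, 'world_to_cam': [[0.02, -1.0, 0.017, -0.063], [-0.997, -0.021, -0.073, 0.591], [0.073, -0.015, -0.997, 1.091], [0.0, 0.0, 0.0, 1.0]]}
scene {'fx': 469.979, 'fy': 469.979, 'cx': 275.314, 'cy': 207.146, 'world_to_cam': [[-0.893, -0.45, -0.026, 0.507], [-0.154, 0.359, -0.92, 0.19], [0.423, -0.818, -0.39, 0.744], [0.0, 0.0, 0.0, 1.0]]}
```

View pics/top0.png

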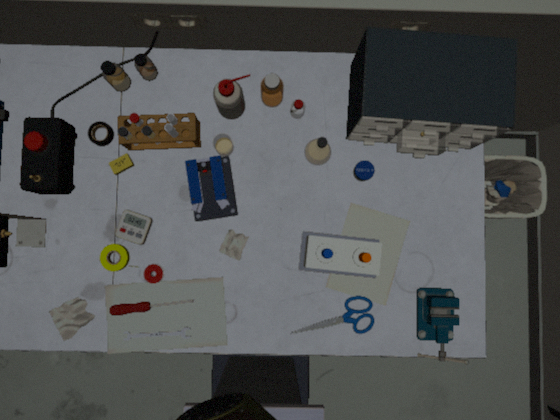

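View pics/scene0.png

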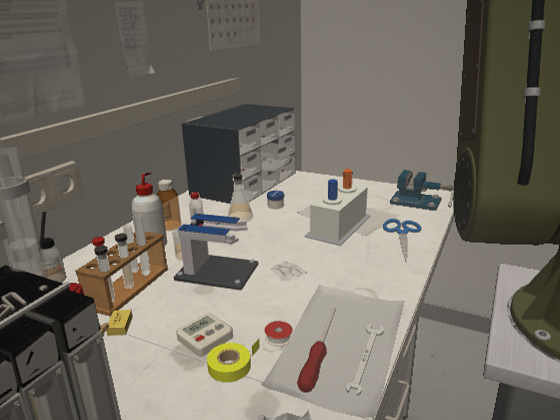

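The top view shows the rack at about (343,255), with the blue cap at (327,253) and the orange cap at (365,257). The holder is at about (210,185), its blue lips opening towards the bottom of the image (world -x). The scene view shows the same layout and clear space around the rack and holder.

```bash
cat > h.py <<'E'
import numpy as np,cv2,pickle
def ray(i,u,v,z):
    T=i["world_to_cam"];R=T[:3,:3];c=-R.T@T[:3,3]
    d=R.T@np.array([(u-i["cx"])/i["fx"],(v-i["cy"])/i["fy"],1]);return c+d*(z-c[2])/d[2]
def blobs(im,lo,hi,box,amin=15):
    x0,y0,x1,y1=box;m=cv2.inRange(cv2.cvtColor(im,cv2.COLOR_BGR2HSV),lo,hi);k=np.zeros_like(m);k[y0:y1,x0:x1]=m[y0:y1,x0:x1]
    return [c for c in cv2.findContours(k,cv2.RETR_EXTERNAL,cv2.CHAIN_APPROX_NONE)[0] if cv2.contourArea(c)>=amin]
E
python3 - <<'E'
from h import *
im,d,i=pickle.load(open("top.pkl","rb"))
def show(n,lo,hi,box,z):
    for c in blobs(im,lo,hi,box):
        r=cv2.minAreaRect(c);p=[ray(i,u,v,z)[:2].round(4).tolist() for u,v in cv2.boxPoints(r)]
        print(n,np.round(r[0],1),np.round(r[1],1),"ctr",ray(i,*r[0],z)[:2].round(4),"corners",p)
show("bluecap",(100,120,40),(125,255,255),(310,238,345,270),.128)
show("orange",(5,120,60),(20,255,255),(350,240,380,272),.128)
show("lips",(100,120,40),(125,255,255),(180,145,245,225),.107)
show("rack",(0,0,110),(180,60,255),(302,235,382,277),.078)
show("base",(90,0,20),(140,110,75),(180,145,245,225),.01)
show("red",(0,120,50),(6,255,255),(190,150,230,200),.1)
x=cv2.resize(im[140:280,170:390],None,fx=3.6,fy=3.6,interpolation=cv2.INTER_CUBIC);cv2.imwrite("pics/c1.png",cv2.convertScaleAbs(x,alpha=1.5))
E
```

```text
bluecap [327. 253.] [ 8. 10.] ctr [ 0.5001 -0.148 ] corners [[0.5081, -0.1376], [0.5085, -0.1582], [0.4921, -0.1584], [0.4917, -0.1378]]
orange [364.5 257. ] [ 8. 11.] ctr [ 0.4934 -0.2253] corners [[0.5014, -0.2139], [0.5018, -0.2366], [0.4854, -0.2367], [0.485, -0.214]]
lips [193.4 181.3] [43.3 10.9] ctr [0.6452 0.1339] corners [[0.6892, 0.1524], [0.6926, 0.1297], [0.6015, 0.1155], [0.5982, 0.1381]]
lips [217.7 177.6] [43. 12.] ctr [0.6541 0.0831] corners [[0.6972, 0.1035], [0.7016, 0.0786], [0.6112, 0.0627], [0.607, 0.0875]]
rack [327.5 273. ] [51.  6.] ctr [ 0.4567 -0.1553] corners [[0.4493, -0.1005], [0.4621, -0.1003], [0.4642, -0.2102], [0.4513, -0.2103]]
rack [343.5 255.5] [41. 75.] ctr [ 0.4949 -0.1893] corners [[0.5374, -0.1077], [0.5407, -0.2703], [0.4525, -0.2707], [0.4494, -0.1091]]
base [211.7 188. ] [60.5 43. ] ctr [0.6433 0.1072] corners [[0.7042, 0.1686], [0.7214, 0.0707], [0.5827, 0.0462], [0.566, 0.1434]]
```

View pics/c1.png

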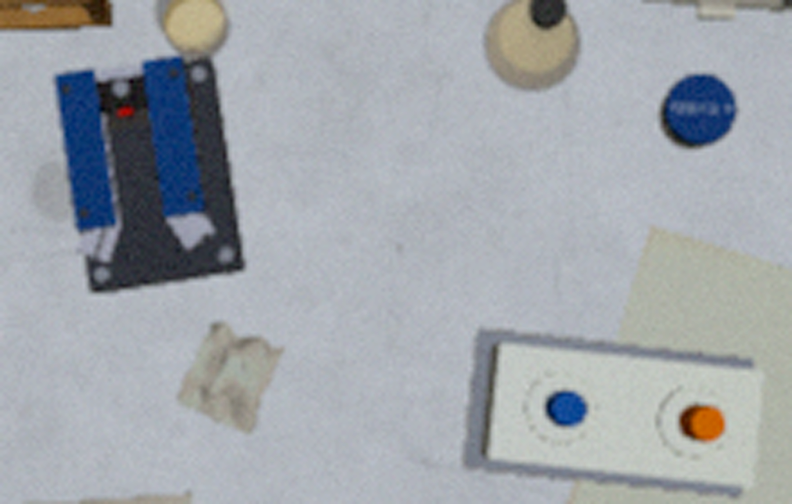

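The crop shows clean lip edges, the red pin at about (125,112), and both caps clearly. The holder yaw is about 0.173 and its slot centre line passes through (0.650, 0.1085). I'll move to hover over the blue cap.

The rows are not in the units I measure in: shifts go in shares of 750 mm and turns go in shares of 4 rad. I convert before sending: 412 mm / 750 = 0.5493, 400 mm / 750 = 0.5333, 0.202 rad / 4 = 0.0505.

Call:
arm_command --plan '[[[0.0533, -0.0293, 0, 0, 0, 0.005, -1], [0.1067, -0.06, 0, 0, 0, 0.01, -1], [0.16, -0.0893, 0, 0, 0, 0.015, -1], [0.2133, -0.1187, 0, 0, 0, 0.02, -1], [0.2667, -0.148, 0, 0, 0, 0.025, -1], [0.32, -0.1787, 0, 0, 0, 0.03, -1], [0.3733, -0.208, 0, 0, 0, 0.035, -1], [0.4267, -0.2373, 0, 0, 0, 0.04, -1], [0.48, -0.2667, 0, 0, 0, 0.045, -1], [0.5333, -0.2973, 0, 0, 0, 0.0505, -1], [0.5493, -0.3053, 0, 0, 0, 0.0505, -1], [0.5493, -0.3053, 0, 0, 0, 0.0505, -1]]]'

```text
time_s: 1.3
ee_pos: [0.5014, -0.1467, 0.205]
eef_rot: [-3.141, 0.001, 0.176]
force: [-0.6, -0.4, -0.0]
grip_width: 0.0937
grip_force: 0.0
```

```bash
python3 - <<'E'
from station import ctrl,cams
from h import *
o=ctrl.get_obs();print(o["time_s"],o["ee_pos"],o["eef_rot"],o["force"],o["qpos"])
i=cams.camera_info("wrist");im,d=cams.camera("wrist");pickle.dump((im,d,i),open("w1.pkl","wb"));cv2.imwrite("pics/w1.png",im)
print(np.round(i["world_to_cam"],3),i["fx"],i["cx"],i["cy"])
print((-i["world_to_cam"][:3,:3].T@i["world_to_cam"][:3,3]).round(3))
for c in blobs(im,(100,120,30),(125,255,255),(0,0,560,420),200):
    r=cv2.minAreaRect(c);print(r,cv2.boundingRect(c),ray(i,*r[0],.128).round(4))
E
```

```text
1.3 [ 0.50144151 -0.14666248  0.20496617] [-3.14113065e+00  7.46295189e-04  1.75660128e-01] [-0.55565275 -0.3995393  -0.03217026] [-3.54668087e-01  2.39472083e-01  1.59874004e+00  2.18211715e-05
  1.30425800e+00  1.04046253e+00]
[[ 0.175 -0.985 -0.    -0.232]
 [-0.955 -0.17   0.242  0.43 ]
 [-0.238 -0.042 -0.97   0.502]
 [ 0.     0.     0.     1.   ]] 363.71103193815827 277.52539983877915 205.66908957872357
[ 0.571 -0.134  0.383]
((329.9999694824219, 298.9999694824219), (63.99999237060547, 37.99999237060547), -0.0) (298, 280, 65, 39) [ 0.4418 -0.1979  0.128 ]
((279.5, 210.0), (36.0, 27.0), 90.0) (266, 192, 28, 37) [ 0.505  -0.1469  0.128 ]
((421.0, 12.0), (24.0, 50.0), 90.0) (396, 0, 51, 25) [ 0.6496 -0.2128  0.128 ]
```

View pics/w1.png

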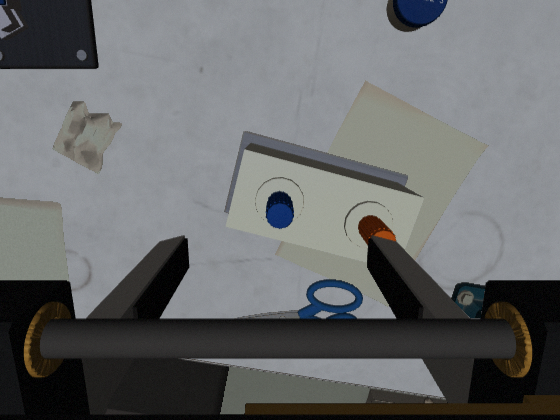

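The wrist view shows the blue cap's top centre at about (279,215), between the fingers, and the orange cap at (375,232). Both views agree to about 1 mm. I'll part-close the fingers, descend and grip.

Converted, 107 mm / 750 = 0.1427, 102 mm / 750 = 0.136.

Call:
arm_command --plan '[[[-0.0013, 0.0013, 0, 0, 0, 0, -0.2], [-0.0013, 0.0013, 0, 0, 0, 0, -0.2], [-0.0013, 0.0013, 0.0267, 0, 0, 0, -0.2], [-0.0013, 0.0013, 0.06, 0, 0, 0, -0.2], [-0.0013, 0.0013, 0.0933, 0, 0, 0, -0.2], [-0.0013, 0.0013, 0.12, 0, 0, 0, -0.2], [-0.0013, 0.0013, 0.136, 0, 0, 0, -0.2], [-0.0013, 0.0013, 0.1427, 0, 0, 0, -0.2], [-0.0013, 0.0013, 0.1427, 0, 0, 0, -0.2], [-0.0013, 0.0013, 0.1427, 0, 0, 0, -0.2]]]' --squeeze 30

```text
time_s: 2.35
ee_pos: [0.5004, -0.1494, 0.0993]
eef_rot: [3.141, -0.001, 0.173]
force: [-0.5, -0.0, -0.0]
grip_width: 0.0563
grip_force: 0.0
```

Call:
arm_command --plan '[[[0, 0, 0, 0, 0, 0, 0.2], [0, 0, 0, 0, 0, 0, 0.4], [0, 0, 0, 0, 0, 0, 0.7], [0, 0, 0, 0, 0, 0, 1], [0, 0, 0, 0, 0, 0, 1], [0, 0, 0, 0, 0, 0, 1], [0, 0, 0, 0, 0, 0, 1], [0, 0, 0, 0, 0, 0, 1]]]'

```text
time_s: 3.15
ee_pos: [0.5001, -0.149, 0.0985]
eef_rot: [-3.142, -0.0, 0.173]
force: [-0.0, -0.5, 0.5]
grip_width: 0.0192
grip_force: 30.0
```

Converted, -98 mm / 750 = -0.1307, -88 mm / 750 = -0.1173.

Call:
arm_command --plan '[[[0, 0, -0.0053, 0, 0, 0, 1], [0, 0, -0.0187, 0, 0, 0, 1], [0, 0, -0.0387, 0, 0, 0, 1], [0, 0, -0.0587, 0, 0, 0, 1], [0, 0, -0.0787, 0, 0, 0, 1], [0, 0, -0.0987, 0, 0, 0, 1], [0, 0, -0.1173, 0, 0, 0, 1], [0, 0, -0.1307, 0, 0, 0, 1], [0, 0, -0.1307, 0, 0, 0, 1], [0, 0, -0.1307, 0, 0, 0, 1], [0, 0, -0.1307, 0, 0, 0, 1]]]'

```text
time_s: 4.25
ee_pos: [0.4998, -0.1489, 0.1957]
eef_rot: [-3.141, 0.001, 0.173]
force: [0.2, 0.3, -0.2]
grip_width: 0.0193
grip_force: 30.0
```

```bash
python3 - <<'E'
from station import ctrl
import numpy as np
o=ctrl.get_obs();print(o["force"],o["grip_force"],o["grip_width"])
p=np.array(o["ee_pos"]);y=o["eef_rot"][2];print(p,o["eef_rot"])
O=np.array([.640,.1068]);h=.173;t=O-.095*np.array([np.cos(h),np.sin(h)]);d=t-p[:2]
print("tool shift mm",1e3*np.array([np.cos(y)*d[0]+np.sin(y)*d[1],np.sin(y)*d[0]-np.cos(y)*d[1]]))
E
```

```text
[ 0.17856833  0.25216668 -0.16509076] 29.999346435070038 0.019320259027940573
[ 0.49980398 -0.14893483  0.19573239] [-3.14098451e+00  1.06963851e-03  1.72785804e-01]
tool shift mm [  87.07626382 -227.80296258]
```

Converted, -228 mm / 750 = -0.304, -210 mm / 750 = -0.28.

Call:
arm_command --plan '[[[0.0107, -0.0267, 0, 0, 0, 0, 1], [0.0267, -0.0693, 0, 0, 0, 0, 1], [0.0427, -0.112, 0, 0, 0, 0, 1], [0.0587, -0.1547, 0, 0, 0, 0, 1], [0.076, -0.1973, 0, 0, 0, 0, 1], [0.092, -0.24, 0, 0, 0, 0, 1], [0.1067, -0.28, 0, 0, 0, 0, 1], [0.116, -0.304, 0, 0, 0, 0, 1], [0.116, -0.304, 0, 0, 0, 0, 1], [0.116, -0.304, 0, 0, 0, 0, 1], [0.116, -0.304, 0, 0, 0, 0, 1]]]'

```text
time_s: 5.35
ee_pos: [0.5464, 0.0896, 0.1962]
eef_rot: [3.142, 0.001, 0.172]
force: [-0.1, -0.4, -0.7]
grip_width: 0.0196
grip_force: 30.0
```

```bash
python3 - <<'E'
from station import ctrl,cams
from h import *
o=ctrl.get_obs();print(o["ee_pos"],o["eef_rot"])
i=cams.camera_info("wrist");im,d=cams.camera("wrist");pickle.dump((im,d,i,o),open("w2.pkl","wb"));cv2.imwrite("pics/w2.png",cv2.convertScaleAbs(im,alpha=1.6))
j=cams.camera_info("scene");im2,d2=cams.camera("scene");pickle.dump((im2,d2,j),open("s2.pkl","wb"));cv2.imwrite("pics/s2.png",cv2.resize(cv2.convertScaleAbs(im2[130:330,120:380],alpha=1.6),None,fx=3,fy=3))
for c in blobs(im,(100,120,30),(125,255,255),(0,0,560,420),200):
    r=cv2.minAreaRect(c);print(np.round(r[0],1),np.round(r[1],1),[ray(i,*q,.107)[:2].round(4).tolist() for q in cv2.boxPoints(r)])
E
```

```text
[0.54642109 0.08959757 0.19618036] [3.14152097e+00 5.84041849e-04 1.71940497e-01]
[518.5 385. ] [54. 65.] [[0.4492, -0.1061], [0.4586, -0.1604], [0.4062, -0.1796], [0.3964, -0.123]]
[277.5 261.5] [67. 43.] [[0.5296, 0.1041], [0.5353, 0.0714], [0.4796, 0.0609], [0.4737, 0.0951]]
[310.5  64.9] [ 35.3 130.9] [[0.6071, 0.0908], [0.6913, 0.1038], [0.6948, 0.0806], [0.6108, 0.0656]]
[236.2  65.1] [131.2  35.1] [[0.6818, 0.1547], [0.6864, 0.1318], [0.6025, 0.116], [0.5975, 0.1408]]
```

View pics/w2.png

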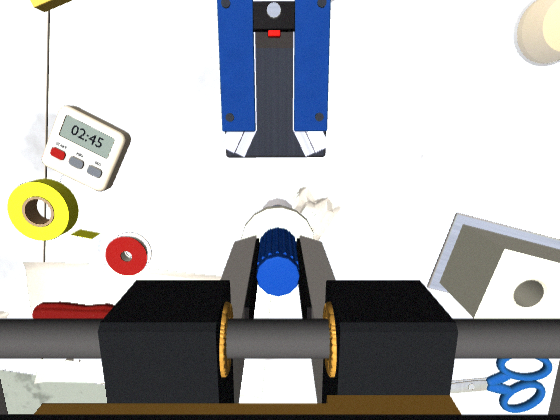

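View pics/s2.png

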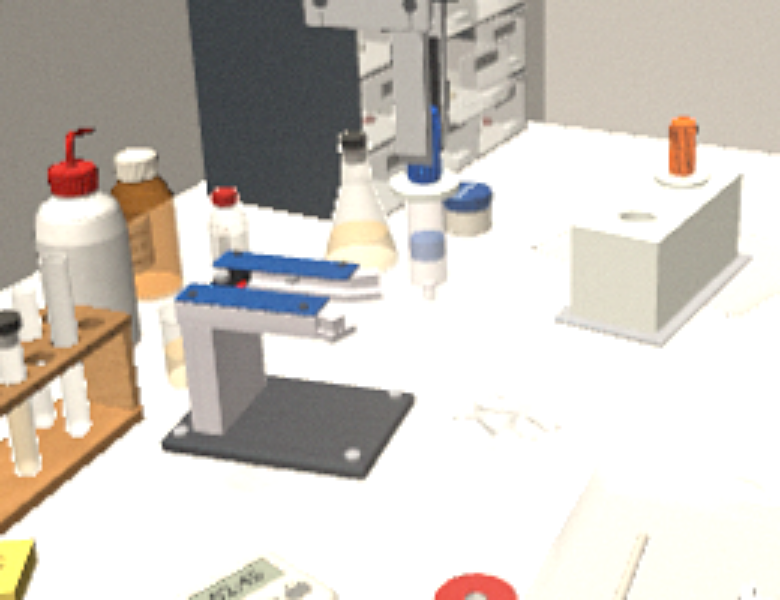

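The wrist view shows the lips on either side of a slot centred at about column 275, the red pin at (274,33), and the held cap centred at about column 278. The scene view shows the barrel hanging upright, with the orange one undisturbed. Next I'll measure the slot line relative to the held cap in this same view.

```bash
cat > rel.py <<'E'
from h import *
def rel(im,i,o,r0,r1,capz):
    m=cv2.inRange(cv2.cvtColor(im,cv2.COLOR_BGR2HSV),(100,120,30),(125,255,255))
    L=[];W=[]
    for v in range(r0,r1):
        c=np.flatnonzero(m[v,180:380])+180; g=np.argmax(np.diff(c))
        a,b=ray(i,c[g]+.5,v,.107),ray(i,c[g+1]-.5,v,.107);L.append((a+b)[:2]/2);W.append(np.linalg.norm(a-b))
        
    L=np.array(L);n=np.linalg.svd(L-L.mean(0))[2][0];n*=np.sign(n[0]);h=np.arctan2(n[1],n[0])
    y=o["eef_rot"][2];p=np.array(o["ee_pos"])[:2]
    lat=lambda q:1e3*float(np.array([-n[1],n[0]])@(q-L.mean(0)))
    print("gap",np.mean(W),"slot yaw",h,"tool yaw",y,"line at x=.64:",L.mean(0)+n*(.64-L.mean(0)[0])/n[0],"TCP lateral mm (holder +y)",lat(p))
    return lat,n
E
python3 - <<'E'
from rel import *
im,d,i,o=pickle.load(open("w2.pkl","rb"))
lat,n=rel(im,i,o,10,125,.226)
m=cv2.inRange(cv2.cvtColor(im,cv2.COLOR_BGR2HSV),(100,120,30),(125,255,255))
for v in range(232,292,6):
    c=np.flatnonzero(m[v,240:320])+240;print(v,c.min(),c.max(),end='; ')
for v in (270,276): 
    c=np.flatnonzero(m[v,240:320])+240;print("cap lateral",lat(ray(i,(c.min()+c.max())/2,v,.226)[:2]),ray(i,(c.min()+c.max())/2,v,.226))
print("TCP col/grasp lateral of cam",lat((-i["world_to_cam"][:3,:3].T@i["world_to_cam"][:3,3])[:2]), "cam pixel col of lips near end")
im,d,i=pickle.load(open("top.pkl","rb"))
rel(im,i,o,165,195,0)
E
```

```text
gap 0.028099705719058184 slot yaw 0.1749566631114337 tool yaw 0.17194049712302206 line at x=.64: [0.64       0.10902715] TCP lateral mm (holder +y) -2.8441118925421995
232 267 289; 238 261 294; 244 260 295; 250 259 296; 256 258 296; 262 257 298; 268 257 298; 274 256 299; 280 257 298; 286 260 295; cap lateral -2.2427375718717566 [0.55035248 0.09090319 0.226     ]
cap lateral -2.235375961257606 [0.5475306  0.09041186 0.226     ]
TCP col/grasp lateral of cam -2.35970783297588 cam pixel col of lips near end
gap 0.15509364931743558 slot yaw -1.369066741150043 tool yaw 0.17194049712302206 line at x=.64: [0.64       0.07535761] TCP lateral mm (holder +y) -88.82809010526717
```

Converted, 79 mm / 750 = 0.1053, -2.4 mm / 750 = -0.0032.

Call:
arm_command --plan '[[[0, -0.0032, 0.0133, 0, 0, 0, 1], [0, -0.0032, 0.0333, 0, 0, 0, 1], [0, -0.0032, 0.056, 0, 0, 0, 1], [0, -0.0032, 0.0773, 0, 0, 0, 1], [0, -0.0032, 0.0933, 0, 0, 0, 1], [0, -0.0032, 0.1027, 0, 0, 0, 1], [0, -0.0032, 0.1053, 0, 0, 0, 1], [0, -0.0032, 0.1053, 0, 0, 0, 1], [0, -0.0032, 0.1053, 0, 0, 0, 1], [0, -0.0032, 0.1053, 0, 0, 0, 1]]]'

```text
time_s: 6.45
ee_pos: [0.5464, 0.0929, 0.118]
eef_rot: [3.142, -0.001, 0.173]
force: [-0.4, -0.6, -0.6]
grip_width: 0.0191
grip_force: 30.0
```

```bash
python3 - <<'E'
from station import ctrl,cams
from rel import *
o=ctrl.get_obs();print(o["ee_pos"],o["eef_rot"],o["force"])
i=cams.camera_info("wrist");im,d=cams.camera("wrist");pickle.dump((im,d,i,o),open("w3.pkl","wb"));cv2.imwrite("pics/w3.png",cv2.convertScaleAbs(im,alpha=1.6))
j=cams.camera_info("scene");s,_=cams.camera("scene");pickle.dump((s,j),open("s3.pkl","wb"));cv2.imwrite("pics/s3.png",cv2.resize(cv2.convertScaleAbs(s[180:300,150:310],alpha=1.5),None,fx=5,fy=5,interpolation=cv2.INTER_CUBIC))
m=cv2.inRange(cv2.cvtColor(im,cv2.COLOR_BGR2HSV),(100,120,30),(125,255,255))
print([(v,np.flatnonzero(m[v,180:380]).size) for v in range(0,200,10)])
lat,n=rel(im,i,o,2,50,.147)
for v in (268,274):
    c=np.flatnonzero(m[v,240:320])+240;print("cap lateral",lat(ray(i,(c.min()+c.max())/2,v,.147)[:2]))
E
```

```text
[0.54643263 0.09292021 0.11800451] [ 3.14154114e+00 -9.19684701e-04  1.72807986e-01] [-0.35952319 -0.57548642 -0.5668112 ]
[(0, 100), (10, 100), (20, 98), (30, 98), (40, 97), (50, 98), (60, 96), (70, 96), (80, 95), (90, 95), (100, 94), (110, 94), (120, 69), (130, 92), (140, 0), (150, 0), (160, 0), (170, 0), (180, 0), (190, 0)]
gap 0.02800252627679625 slot yaw 0.17924740406065312 tool yaw 0.17280798557286237 line at x=.64: [0.64       0.10902746] TCP lateral mm (holder +y) 0.832852212006116
cap lateral 1.190856508957148
cap lateral 1.4294878969859302
```

View pics/s3.png

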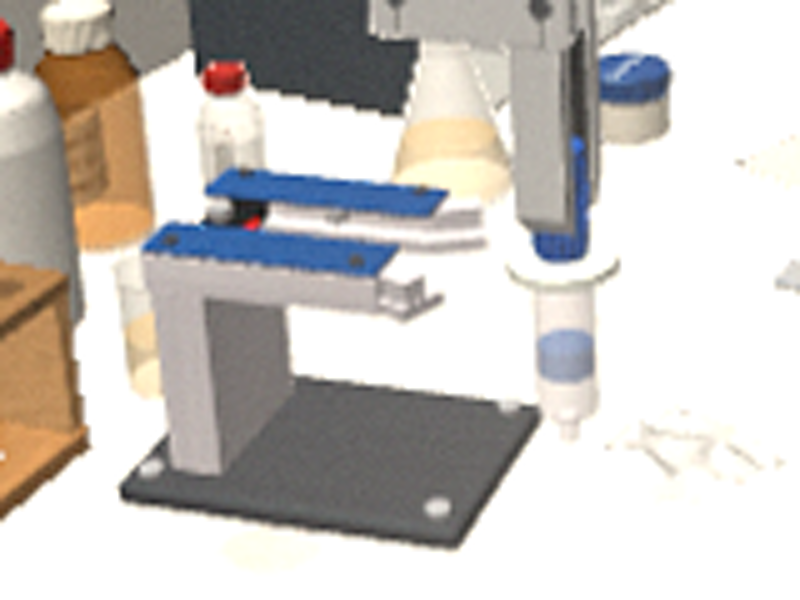

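View pics/w3.png

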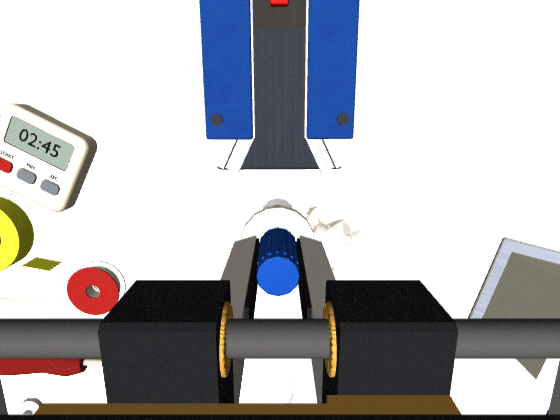

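The scene view shows the flange about level with the groove and the barrel upright in front of the funnel. The wrist view has the slot centre at about column 280 and the cap at about 278. I'll refit over the whole lip length.

```bash
python3 - <<'E'
from rel import *
im,d,i,o=pickle.load(open("w3.pkl","rb"))
m=cv2.inRange(cv2.cvtColor(im,cv2.COLOR_BGR2HSV),(100,120,30),(125,255,255))
for r in ((2,112),(2,134),(60,134)):
    lat,n=rel(im,i,o,*r,0)
    for z in(.147,):
      c=np.flatnonzero(m[274,240:320])+240;print("cap lateral",lat(ray(i,(c.min()+c.max())/2,274,z)[:2]))
# flange height check from scene: flange ellipse (px in crop/5)
s,j=pickle.load(open("s3.pkl","rb"))
T=j["world_to_cam"]
for z in (.093,.0955,.0985,.1015,.1045):
    q=T[:3,:3]@np.array([o["ee_pos"][0],o["ee_pos"][1],z])+T[:3,3];print(z,((q[0]/q[2]*j["fx"]+j["cx"]-150)*5).round(1),((q[1]/q[2]*j["fy"]+j["cy"]-180)*5).round(1))
E
```

```text
gap 0.02798866337760094 slot yaw 0.17835300041597396 tool yaw 0.17280798557286237 line at x=.64: [0.64       0.10906683] TCP lateral mm (holder +y) 0.7091989840826811
cap lateral 1.3074120887434684
gap 0.02798458889529895 slot yaw 0.1755752918608389 tool yaw 0.17280798557286237 line at x=.64: [0.64       0.10909386] TCP lateral mm (holder +y) 0.41883626501540255
cap lateral 1.0219452333961945
gap 0.02800279174095167 slot yaw 0.17409137454305432 tool yaw 0.17280798557286237 line at x=.64: [0.64      0.1090654] TCP lateral mm (holder +y) 0.3059623539525651
cap lateral 0.9116849034198488
0.093 558.1 280.9
0.0955 557.8 274.8
0.0985 557.5 267.5
0.1015 557.2 260.1
0.1045 556.9 252.7
```

Converted, 40 mm / 750 = 0.0533, 38 mm / 750 = 0.0507.

Call:
arm_command --plan '[[[0.004, 0.0009, 0.0007, 0, 0, 0, 1], [0.0107, 0.0009, 0.0007, 0, 0, 0, 1], [0.0187, 0.0009, 0.0007, 0, 0, 0, 1], [0.0253, 0.0009, 0.0007, 0, 0, 0, 1], [0.032, 0.0009, 0.0007, 0, 0, 0, 1], [0.0373, 0.0009, 0.0007, 0, 0, 0, 1], [0.0427, 0.0009, 0.0007, 0, 0, 0, 1], [0.0453, 0.0009, 0.0007, 0, 0, 0, 1], [0.048, 0.0009, 0.0007, 0, 0, 0, 1], [0.0507, 0.0009, 0.0007, 0, 0, 0, 1], [0.0533, 0.0009, 0.0007, 0, 0, 0, 1], [0.0533, 0.0009, 0.0007, 0, 0, 0, 1]]]'

```text
time_s: 7.75
ee_pos: [0.5859, 0.0991, 0.117]
eef_rot: [-3.142, -0.0, 0.173]
force: [0.3, -0.0, 0.1]
grip_width: 0.0196
grip_force: 30.0
```

```bash
cat > look.py <<'E'
from station import ctrl,cams
from rel import *
o=ctrl.get_obs();print(o["ee_pos"],o["eef_rot"],o["force"],o["moment"])
i=cams.camera_info("wrist");im,d=cams.camera("wrist")
m=cv2.inRange(cv2.cvtColor(im,cv2.COLOR_BGR2HSV),(100,120,30),(125,255,255))
r=max(v for v in range(200) if np.count_nonzero(m[v,180:380])>80)
lat,n=rel(im,i,o,2,r-2,0)
c=np.flatnonzero(m[274,240:320])+240;print("cap lateral",lat(ray(i,(c.min()+c.max())/2,274,.147)[:2]))
p=np.array(o["ee_pos"])[:2]-[.640,.1091];print("holder xy est mm",1e3*p@n,1e3*(p@[-n[1],n[0]]),"lip end row",r)
E
python3 look.py
```

```text
[0.5858832  0.09907878 0.11696587] [-3.14159130e+00 -1.21198349e-04  1.72751325e-01] [ 0.26118625 -0.03825155  0.0747401 ] [-0.01827383  0.02875309 -0.00422247]Traceback (most recent call last):
  File "look.py", line 7, in <module>
    lat,n=rel(im,i,o,2,r-2,0)
          ~~~^^^^^^^^^^^^^^^^
  File "rel.py", line 6, in rel
    c=np.flatnonzero(m[v,180:380])+180; g=np.argmax(np.diff(c))
                                          ~~~~~~~~~^^^^^^^^^^^^
    return _wrapfunc(a, 'argmax', axis=axis, out=out, **kwds)
    return bound(*args, **kwds)
ValueError: attempt to get argmax of an empty sequence
```

```bash
sed -i 's/rel(im,i,o,2,r-2,0)/rel(im,i,o,r-110,r-2,0)/' look.py; python3 look.py
```

```text
[0.58572816 0.09905744 0.11693977] [3.14157926e+00 3.73759089e-05 1.72780485e-01] [-0.18781225 -0.957899   -0.5120474 ] [ 0.04562    -0.0172489  -0.07276665]
gap 0.027931185108111094 slot yaw 0.17705000822573996 tool yaw 0.1727804854052961 line at x=.64: [0.64       0.10907027] TCP lateral mm (holder +y) -0.2975892666262966
cap lateral 0.3233748220377447
holder xy est mm -55.19219345776131 -0.3268585290171593 lip end row 190
```

Call:
arm_command --plan '[[[0.002, 0, 0, 0, 0, 0, 1], [0.004, 0, 0, 0, 0, 0, 1], [0.006, 0, 0, 0, 0, 0, 1], [0.008, 0, 0, 0, 0, 0, 1], [0.01, 0, 0, 0, 0, 0, 1], [0.012, 0, 0, 0, 0, 0, 1], [0.014, 0, 0, 0, 0, 0, 1], [0.016, 0, 0, 0, 0, 0, 1], [0.018, 0, 0, 0, 0, 0, 1], [0.02, 0, 0, 0, 0, 0, 1], [0.02, 0, 0, 0, 0, 0, 1], [0.02, 0, 0, 0, 0, 0, 1]]]'

```text
time_s: 9.05
ee_pos: [0.6005, 0.1017, 0.1169]
eef_rot: [-3.142, 0.0, 0.173]
force: [0.2, 0.3, 0.3]
grip_width: 0.0197
grip_force: 30.0
```

```bash
python3 look.py
```

```text
[0.6004623  0.10166718 0.11689672] [-3.14157616e+00  1.14795384e-04  1.72828217e-01] [0.20237512 0.30086156 0.31761982] [-0.02824448  0.03488945 -0.05779676]
gap 0.02797886154160994 slot yaw 0.1773564411077231 tool yaw 0.17282821657131842 line at x=.64: [0.64       0.10904418] TCP lateral mm (holder +y) -0.28572123248987724
cap lateral 0.29933991743945865
holder xy est mm -40.22885339380475 -0.34066364658940673 lip end row 199
```

Converted, 18 mm / 750 = 0.024, 16 mm / 750 = 0.0213.

Call:
arm_command --plan '[[[0.0027, 0, 0, 0, 0, 0, 1], [0.0053, 0, 0, 0, 0, 0, 1], [0.008, 0, 0, 0, 0, 0, 1], [0.0107, 0, 0, 0, 0, 0, 1], [0.0133, 0, 0, 0, 0, 0, 1], [0.016, 0, 0, 0, 0, 0, 1], [0.0187, 0, 0, 0, 0, 0, 1], [0.0213, 0, 0, 0, 0, 0, 1], [0.024, 0, 0, 0, 0, 0, 1], [0.024, 0, 0, 0, 0, 0, 1], [0.024, 0, 0, 0, 0, 0, 1]]]'

```text
time_s: 10.2
ee_pos: [0.6182, 0.1048, 0.1169]
eef_rot: [-3.142, 0.0, 0.173]
force: [0.2, -0.7, -0.6]
grip_width: 0.0196
grip_force: 30.0
```

```bash
python3 - <<'E'
from station import ctrl
from h import *
o=ctrl.get_obs();print(o["force"])
h=.1755;n=np.array([np.cos(h),np.sin(h)])
for f in("w2","w3"):
    im,d,i,_=pickle.load(open(f+".pkl","rb"))
    for lo in((0,120,50),(174,120,50)):
      for c in blobs(im,lo,(lo[0]+6,255,255),(255,0,295,60),5):
        x,y,w,H=cv2.boundingRect(c)
        for v,z in((y+H,.1),(y,.1)): print(f,(x,y,w,H),"pin edge holder mm",1e3*n@(ray(i,x+w/2,v,z)[:2]-[.640,.1091]))
E
```

```text
[ 0.17893148 -0.74704269 -0.64118628]
w2 (268, 30, 13, 7) pin edge holder mm 27.67213376444149
w2 (268, 30, 13, 7) pin edge holder mm 32.165075385747016
w3 (270, 0, 19, 5) pin edge holder mm 27.776945285921208
w3 (270, 0, 19, 5) pin edge holder mm 29.9912313525465
```

Converted, 16 mm / 750 = 0.0213, 15 mm / 750 = 0.02.

Call:
arm_command --plan '[[[0.0027, 0, 0, 0, 0, 0, 1], [0.0053, 0, 0, 0, 0, 0, 1], [0.008, 0, 0, 0, 0, 0, 1], [0.0107, 0, 0, 0, 0, 0, 1], [0.0133, 0, 0, 0, 0, 0, 1], [0.016, 0, 0, 0, 0, 0, 1], [0.0173, 0, 0, 0, 0, 0, 1], [0.0187, 0, 0, 0, 0, 0, 1], [0.02, 0, 0, 0, 0, 0, 1], [0.0213, 0, 0, 0, 0, 0, 1], [0.0213, 0, 0, 0, 0, 0, 1]]]'

```text
time_s: 11.3
ee_pos: [0.634, 0.1074, 0.1169]
eef_rot: [3.141, 0.0, 0.173]
force: [-1.1, -0.7, -0.7]
grip_width: 0.0195
grip_force: 30.0
```

Converted, 5 mm / 750 = 0.0067, 4 mm / 750 = 0.0053.

Call:
arm_command --plan '[[[0.0013, 0, 0, 0, 0, 0, 1], [0.0027, 0, 0, 0, 0, 0, 1], [0.004, 0, 0, 0, 0, 0, 1], [0.0053, 0, 0, 0, 0, 0, 1], [0.0067, 0, 0, 0, 0, 0, 1], [0.0067, 0, 0, 0, 0, 0, 1]]]'

```text
time_s: 11.9
ee_pos: [0.6392, 0.1084, 0.1169]
eef_rot: [-3.142, -0.001, 0.173]
force: [-1.5, -0.3, -1.2]
grip_width: 0.0193
grip_force: 30.0
```

Converted, 4 mm / 750 = 0.0053, 3 mm / 750 = 0.004.

Call:
arm_command --plan '[[[0.0013, 0, 0, 0, 0, 0, 1], [0.0027, 0, 0, 0, 0, 0, 1], [0.004, 0, 0, 0, 0, 0, 1], [0.0053, 0, 0, 0, 0, 0, 1], [0.0053, 0, 0, 0, 0, 0, 1]]]'

```text
time_s: 12.4
ee_pos: [0.6433, 0.1091, 0.1171]
eef_rot: [3.142, -0.001, 0.173]
force: [0.9, 0.5, -1.4]
grip_width: 0.0194
grip_force: 30.0
```

Converted, 2 mm / 750 = 0.0027, 1.4 mm / 750 = 0.0019.

Call:
arm_command --plan '[[[0.0009, 0, 0, 0, 0, 0, 1], [0.0019, 0, 0, 0, 0, 0, 1], [0.0027, 0, 0, 0, 0, 0, 1], [0.0027, 0, 0, 0, 0, 0, 1]]]'

```text
time_s: 12.8
ee_pos: [0.645, 0.1094, 0.117]
eef_rot: [-3.142, -0.001, 0.173]
force: [-0.7, -0.6, -0.9]
grip_width: 0.0195
grip_force: 30.0
```

Converted, 1.4 mm / 750 = 0.0019, 0.7 mm / 750 = 0.0009.

Call:
arm_command --plan '[[[0.0009, 0, 0, 0, 0, 0, 1], [0.0019, 0, 0, 0, 0, 0, 1], [0.0019, 0, 0, 0, 0, 0, 1]]]'

```text
time_s: 13.1
ee_pos: [0.6465, 0.1097, 0.117]
eef_rot: [3.142, -0.001, 0.173]
force: [0.2, 0.1, -0.7]
grip_width: 0.0194
grip_force: 30.0
```

Converted, 1 mm / 750 = 0.0013, 0.5 mm / 750 = 0.0007.

Call:
arm_command --plan '[[[0.0007, 0, 0, 0, 0, 0, 1], [0.0013, 0, 0, 0, 0, 0, 1], [0.0013, 0, 0, 0, 0, 0, 1]]]'

```text
time_s: 13.4
ee_pos: [0.6473, 0.1098, 0.117]
eef_rot: [-3.142, -0.0, 0.173]
force: [-0.2, -0.4, -0.2]
grip_width: 0.0198
grip_force: 30.0
```

Converted, 1 mm / 750 = 0.0013, 0.5 mm / 750 = 0.0007.

Call:
arm_command --plan '[[[0.0007, 0, 0, 0, 0, 0, 1], [0.0013, 0, 0, 0, 0, 0, 1], [0.0013, 0, 0, 0, 0, 0, 1]]]'

```text
time_s: 13.7
ee_pos: [0.6483, 0.11, 0.117]
eef_rot: [-3.142, -0.0, 0.173]
force: [-0.6, 0.2, -1.5]
grip_width: 0.0192
grip_force: 30.0
```

Converted, 1 mm / 750 = 0.0013, 0.5 mm / 750 = 0.0007.

Call:
arm_command --plan '[[[0.0007, 0, 0, 0, 0, 0, 1], [0.0013, 0, 0, 0, 0, 0, 1], [0.0013, 0, 0, 0, 0, 0, 1]]]'

```text
time_s: 14.0
ee_pos: [0.6493, 0.1102, 0.117]
eef_rot: [-3.142, -0.0, 0.173]
force: [-0.1, 0.7, -0.6]
grip_width: 0.0197
grip_force: 30.0
```

Converted, 1 mm / 750 = 0.0013, 0.5 mm / 750 = 0.0007.

Call:
arm_command --plan '[[[0.0007, 0, 0, 0, 0, 0, 1], [0.0013, 0, 0, 0, 0, 0, 1], [0.0013, 0, 0, 0, 0, 0, 1]]]'

```text
time_s: 14.3
ee_pos: [0.6503, 0.1104, 0.117]
eef_rot: [-3.142, -0.0, 0.173]
force: [0.0, -0.2, 0.3]
grip_width: 0.0195
grip_force: 30.0
```

Converted, 1 mm / 750 = 0.0013, 0.5 mm / 750 = 0.0007.

Call:
arm_command --plan '[[[0.0007, 0, 0, 0, 0, 0, 1], [0.0013, 0, 0, 0, 0, 0, 1], [0.0013, 0, 0, 0, 0, 0, 1]]]'

```text
time_s: 14.6
ee_pos: [0.6509, 0.1105, 0.1169]
eef_rot: [-3.142, 0.001, 0.173]
force: [-2.7, -0.4, 0.7]
grip_width: 0.019
grip_force: 30.0
```

Converted, 1 mm / 750 = 0.0013, 0.5 mm / 750 = 0.0007.

Call:
arm_command --plan '[[[0.0007, 0, 0, 0, 0, 0, 1], [0.0013, 0, 0, 0, 0, 0, 1], [0.0013, 0, 0, 0, 0, 0, 1]]]'

```text
time_s: 14.9
ee_pos: [0.6513, 0.1105, 0.1168]
eef_rot: [-3.142, 0.002, 0.173]
force: [-8.9, -1.7, 3.0]
grip_width: 0.0193
grip_force: 30.0
```

The force rose steeply to 9 N at holder x of about 11 mm, matching the stop position seen from the pin. I'll release here and check.

Call:
arm_command --plan '[[[0, 0, 0, 0, 0, 0, 1], [0, 0, 0, 0, 0, 0, 0.4], [0, 0, 0, 0, 0, 0, 0.2], [0, 0, 0, 0, 0, 0, 0], [0, 0, 0, 0, 0, 0, 0], [0, 0, 0, 0, 0, 0, 0], [0, 0, 0, 0, 0, 0, 0]]]'

```text
time_s: 15.6
ee_pos: [0.6522, 0.1107, 0.117]
eef_rot: [3.142, -0.0, 0.173]
force: [-0.5, 0.3, -0.4]
grip_width: 0.0473
grip_force: 0.0
```

Converted, -80 mm / 750 = -0.1067, -70 mm / 750 = -0.0933.

Call:
arm_command --plan '[[[0, 0, -0.0133, 0, 0, 0, 0], [0, 0, -0.0333, 0, 0, 0, 0], [0, 0, -0.06, 0, 0, 0, 0], [0, 0, -0.0867, 0, 0, 0, 0], [0, 0, -0.1067, 0, 0, 0, 0], [-0.0267, 0, -0.1067, 0, 0, 0, 0], [-0.06, 0, -0.1067, 0, 0, 0, 0], [-0.0933, 0, -0.1067, 0, 0, 0, 0], [-0.1067, 0, -0.1067, 0, 0, 0, 0], [-0.1067, 0, -0.1067, 0, 0, 0, 0], [-0.1067, 0, -0.1067, 0, 0, 0, 0]]]'

```text
time_s: 16.7
ee_pos: [0.5738, 0.097, 0.1978]
eef_rot: [3.142, -0.001, 0.173]
force: [0.9, -0.6, -0.3]
grip_width: 0.0467
grip_force: 0.0
```

```bash
python3 - <<'E'
from station import ctrl,cams
from h import *
o=ctrl.get_obs();print(o["time_s"],o["ee_pos"],o["force"])
i=cams.camera_info("wrist");im,d=cams.camera("wrist");pickle.dump((im,d,i),open("w4.pkl","wb"))
s,_=cams.camera("scene")
a=cv2.resize(cv2.convertScaleAbs(im[0:200,180:380],alpha=1.8),(400,400),interpolation=cv2.INTER_CUBIC)
b=cv2.resize(cv2.convertScaleAbs(s[190:290,150:250],alpha=1.5),(400,400),interpolation=cv2.INTER_CUBIC)
cv2.imwrite("pics/end.png",np.hstack([a,b]))
E
```

```text
16.7 [0.57381085 0.09695773 0.19776502] [ 0.87558739 -0.63530595 -0.29450744]
```

View pics/end.png

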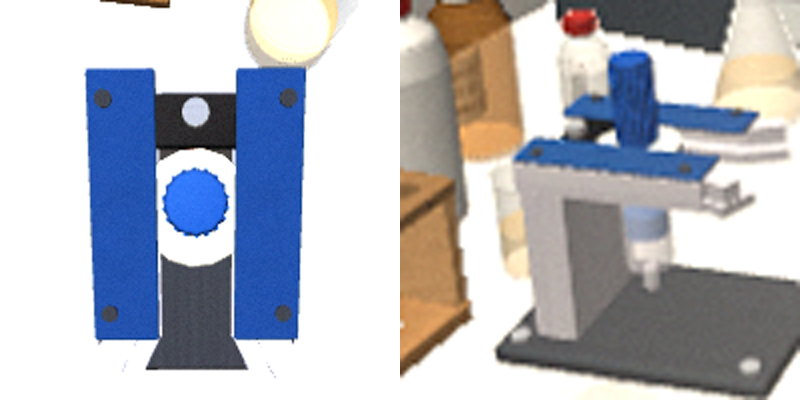

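The wrist crop (left) shows the flange right up against the black stop at about row 149, with no red showing. The scene crop shows the barrel upright, its flange under the lips. I'll do one check for red pixels and the gap, then hand in.

```bash
python3 - <<'E'
from station import ctrl
from h import *
im,d,i=pickle.load(open("w4.pkl","rb"))
print(im[68:82,278].tolist(), sum(cv2.contourArea(c) for c in blobs(im,(0,120,40),(8,255,255),(255,40,300,90),1)))
n=np.array([np.cos(.1755),np.sin(.1755)])
for v in(73,74,75,76,133): print(v,[round(1e3*n@(ray(i,278,v,z)[:2]-[.640,.1091]),1) for z in(.101,.104)])
E
```

```text
[[21, 21, 23], [20, 19, 21], [22, 23, 24], [26, 25, 26], [14, 12, 12], [4, 4, 4], [102, 109, 121], [182, 185, 181], [191, 192, 187], [193, 194, 190], [192, 192, 187], [194, 194, 189], [191, 192, 188], [192, 193, 189]] 0
73 [np.float64(32.4), np.float64(32.1)]
74 [np.float64(31.7), np.float64(31.4)]
75 [np.float64(31.1), np.float64(30.7)]
76 [np.float64(30.4), np.float64(30.1)]
133 [np.float64(-9.7), np.float64(-9.6)]
```

```bash
python3 -c "
from station import ctrl
print(ctrl.hand_in())"
```

```text
the job is handed in; nothing more can be done
None
```

The blue-capped barrel is in the holder's slot, upright and released, pushed against the stop; the highest force I read was about 9 N. The final pictures show its flange within 1 mm of the stop and no red pin showing, the orange barrel was never touched, and the job was handed in at about 17 s with no verdict returned.

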